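# Wedge the slab's unsupported corner tight

### The arm

A 6-joint arm with a two-finger parallel gripper is mounted at the origin on a cart in front of the work surface, level with it; the furniture and walls round the work are solid. World frame = base frame: x ahead of the robot, y to its left, z up, the work surface at z = 0. Lengths are in m, angles in rad, forces in N, time in s.
With the tool pointing down it reaches from about 0.35 to 0.85 m from the base axis. Payload 8.1 kg.
Tool frame: the origin (TCP) lies midway between the tips of the shut fingers; the grasp point (between the pads) lies 19 mm behind it; z points along the fingers, y is the line along which they close (so a half turn about z gives the same grasp; the last joint's range is limited). The gripper opens to 85 mm and grips with 20 to 120 N. Pads are 22 mm wide; open, the fingers measure 114 mm over their backs; the gripper's body (76 mm by 85 mm) begins 54 mm behind the grasp point. The pads swing forward as they close: fully open they stand 13 mm farther back than shut.
Start: joints at [-1.21, 0.13, 1.488, -0, 1.523, -0.085], TCP at [0.259, -0.541, 0.231] pointing down, gripper open.
Joint ranges: [-2.96, 2.96], [-0.89, 2.26], [0.02, 2.5], [-1.34, 4.48], [0, 2.73], [-2.66, 2.66]. Speed limits (rad/s): [2.39, 2.39, 2.79, 3.14, 3.14, 3.14].

### API

Orientations are given as a unit quaternion [x, y, z, w].
In Python, from plant import * gives the robot as it stands. Calls block until the motion is done:
- goto(position, orientation): joint-space move of the TCP to a pose.
- servo_line(position, rot=None, rate=0.15): straight line of the TCP; rot=None keeps the orientation; rate is the mean speed in m/s.
- goto_joints(angles): joint-space move.
- gripper_open() and gripper_close(squeeze=None): open the fingers fully, or close them until they stop; squeeze is the grip in N (None keeps the last).
- hold(seconds).
- solve_ik(position, orientation): joint angles nearest the present ones, or None.
- grab_frame(name): name is "scene" or "top" or "wrist"; returns a dict with "color" (420x560x3 uint8, red, green, blue), "fx", "fy", "cx", "cy" (pixels), "extrinsics" (4x4, takes a point from world to camera coordinates); the wrist camera has in their place "hand_eye" (4x4, takes a point from camera to tool coordinates, whose origin is the TCP and whose axes are the flange's). Camera axes: x right, y up, looking along -z (the intrinsics and any distortion apply to the point x, -y, -z); pixel columns grow to the right and rows downward; lengths in m; the calibration is good to about 2 mm. A picture is of the moment at which its call begins: read the wrist's pose just before it. There is no depth.
A pose or a line that the arm cannot do raises Unreachable and nothing moves.
- hand_in(): hands the job in; it is judged then, once.
Readings, each from a call of its own:
- current_time(): time.
- current_joints(): joint angles.
- current_joint_velocities(): joint speeds.
- current_effort(): joint torques, N m.
- current_position(): TCP position.
- current_tcp_rot(): TCP orientation.
- current_ft_force(): force on the tool from outside, world axes, zero at the start.
- current_wrist_torque(): the same for the moment, N m.
- current_gripper_width(): finger opening in m.
- current_finger_force(): force on a finger pad.
Only numpy, scipy, OpenCV 4.12 (cv2) and the standard library are available. Lean on these libraries where they do the work, as an engineer would, in place of code of your own. Each camera call takes 0.05 s, during which the arm holds its last target. There are 200 camera calls.

### The job

The stone weighing slab has lost the levelling bolt at one of its front corners, where only an empty brass collar is left. Take the thick one of the two grey wedges and slide it, thin end first, flat on the bench and square to the slab's front edge, under that corner in line with the empty collar. Feel for the jam: push it in until it is wedged tight, with a firm push of about 20 N but no ramming, then let go; do not lean on the slab, and leave everything else where it is.

Things in the scene. Friction and masses are not known exactly. Their poses are not given: they have to be found in the camera images.
- thick_wedge: Thick grey plastic wedge, loose, 70 g, 105 x 34 mm in plan, 24 mm high at the tail (own x = -52.5 mm), tapering evenly to 4 mm at the thin end (x = +52.5). Origin: centre of its underside, x to the thin end, z up. Lies flat on the bench left or right of the slab (the wedges swap places). Grip across the 34 mm width near the tail. Jammed, it is held by friction.
- thick_wedge_nose (a point): Middle of the lower edge of the thick wedge's thin end, axes as the wedge.
- thin_wedge: Thin grey plastic wedge, loose, 30 g, also 105 x 34 mm in plan but only 8 mm high at the tail and 2.5 mm at the thin end: too thin for the gap, not to be moved. Origin: centre of its underside, x to the thin end.
- slab_stand: Stone slab on levelling bolts, fixed: it cannot slide or tip. Origin on the bench under the slab's middle; x from front edge to back, y left, z up. Slab 160 (x) x 260 (y) x 30 mm, its top 40 to 45 mm above the bench. Bolts at own (55, 95), (55, -95) mm and at one front corner, heads up to 58 mm above the bench; a tip box 78 mm high stands on the rear half.
- slab_front (a point): Point on the bench plumb below the middle of the slab's front edge; axes as slab_stand. The open gap under the edge is 10 to 15 mm high, differs each time and is not measured: the thick wedge first touches with its thin end about 30 to 60 mm behind the edge, and from there the needed push grows by about 6 N per millimetre.
- empty_collar: Low brass collar, 26 mm across, round an empty hole in the slab's top at the front corner without a bolt: own (-55, 95) or (-55, -95) mm of slab_stand, 25 mm behind the front edge. Nothing hangs below it. Origin on the bench plumb below it; axes as slab_stand.
- tweezers: Steel tweezers, 124 mm, lying on the bench; bystander.
- pipette: Grey pipette, 232 mm, lying on the bench; bystander.
- marker: Marker pen, 135 mm, lying on the bench; bystander.
- scissors: Scissors with red handles, 199 mm, lying on the bench; bystander.
- note_book: Green note book 210 x 156 x 20 mm lying on the bench; bystander.
- pen: Black ball pen, 145 mm, lying on the bench; bystander.
Not all that is in view belongs to the job. Of the things like the thick_wedge, leave any that is pink; of the rest the smaller one is meant.

How it is judged:
By the outcome, as a careful person would: the job done as asked, in the order asked, and still so for the second after the job is handed in, with the robot touching nothing.
It also fails if it takes over 64 s, if anything falls off the work surface, if the arm or the gripper's body presses on something with over 40 N, if the wrist force passes 120 N, or if a joint passes its speed limit or range.

## Working session

There is one attempt and no reset: what is moved stays moved. The work goes in short steps, each a Python script; the robot and the scene stay as the last script left them, time stands still between calls to the robot, and variables do not carry over. Pictures are saved under pics/ and viewed, at most 10 in all, crops included, and the job is handed in when it is done.

```bash
ls; mkdir -p pics; python3 - <<'E'
from plant import *
import cv2,json,numpy as np
for n in("top","scene"):
    f=grab_frame(n); cv2.imwrite(f"pics/{n}0.png",f["color"][:,:,::-1])
    print(n,{k:(np.round(v,4).tolist() if k!="color" else 0) for k,v in f.items()})
E
```

```text
pics
top {'color': 0, 'fx': 495.7549, 'fy': 495.7549, 'cx': 275.2572, 'cy': 201.1384, 'extrinsics': [[0.027, -0.9996, 0.0037, 0.1271], [0.989, 0.0272, 0.1455, -0.5523], [-0.1455, -0.0002, 0.9894, -1.5849], [0.0, 0.0, 0.0, 1.0]]}
scene {'color': 0, 'fx': 521.95, 'fy': 521.95, 'cx': 282.2266, 'cy': 207.8807, 'extrinsics': [[-0.7928, -0.6095, 0.0005, 0.5222], [0.2996, -0.389, 0.8712, -0.144], [-0.5308, 0.6908, 0.491, -1.7841], [0.0, 0.0, 0.0, 1.0]]}
```

View pics/top0.png

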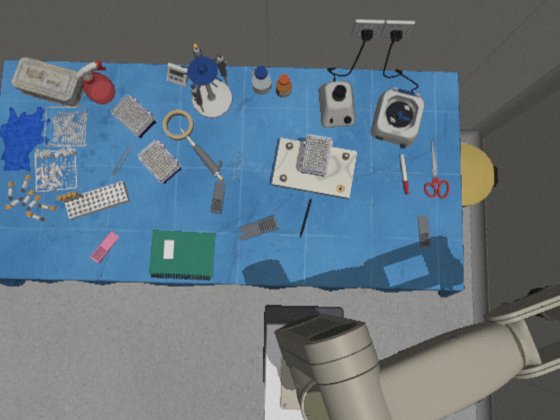

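View pics/scene0.png

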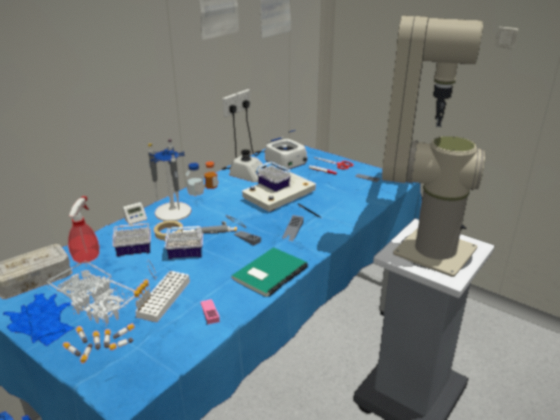

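The top view shows the slab at (314,167) with the collar near (341,188). There are grey wedge-like items at (218,197), (258,227) and (424,231), and a pink one at (104,247). I'll enlarge these.

```bash
python3 - <<'E'
import cv2,numpy as np
a=cv2.imread("pics/top0.png")
def c(x,y,w,h,s):return cv2.resize(a[y:y+h,x:x+w],None,fx=s,fy=s,interpolation=cv2.INTER_CUBIC)
A=c(200,175,80,70,5)   # 400x350
B=c(400,205,50,50,5)   # 250
C=c(265,130,100,75,6)
cv2.imwrite("pics/c1.png",np.hstack([A,np.vstack([B,np.zeros((100,250,3),np.uint8)])]))
cv2.imwrite("pics/c2.png",C)
E
```

```text
(no output)
```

View pics/c1.png

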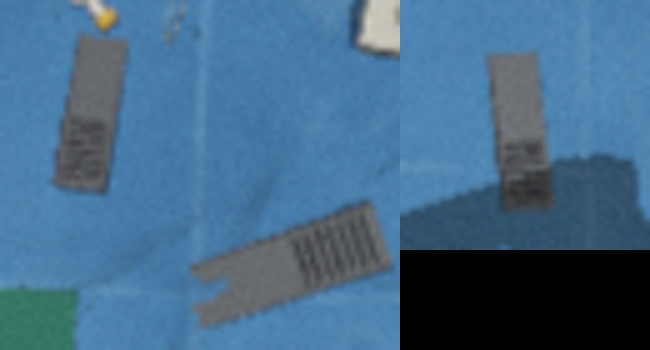

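View pics/c2.png

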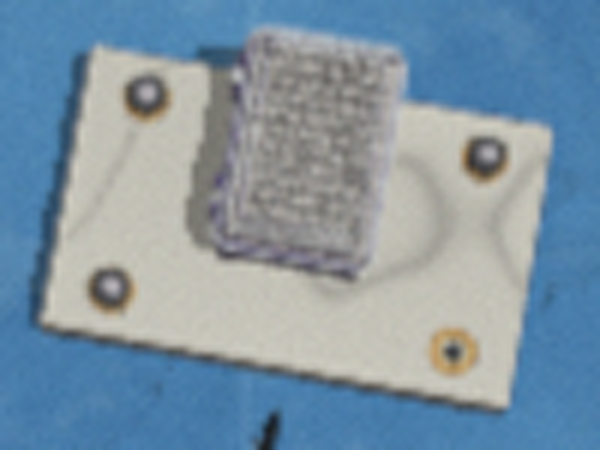

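```bash
cat > h.py <<'E'
from plant import *
import cv2,numpy as np
from scipy.spatial.transform import Rotation as R
def ray(f,px,z,T=None):
    """pixel -> world point at height z. T: camera->world"""
    if T is None: T=np.linalg.inv(np.array(f["extrinsics"]))
    px=np.atleast_2d(px).astype(float)
    d=np.c_[(px[:,0]-f["cx"])/f["fx"],-(px[:,1]-f["cy"])/f["fy"],-np.ones(len(px))]@T[:3,:3].T
    o=T[:3,3]; return o+d*((z-o[2])/d[:,2])[:,None]
def wrist():
    M=np.eye(4);M[:3,:3]=R.from_quat(current_tcp_rot()).as_matrix();M[:3,3]=current_position()
    f=grab_frame("wrist"); return f,M@np.array(f["hand_eye"])
def down(yaw): # tool z down, tool y axis at world angle yaw+90deg.. x axis at yaw
    return (R.from_euler("z",yaw)*R.from_quat([1,0,0,0])).as_quat()
E
python3 - <<'E'
from h import *
f=grab_frame("top")
P=np.round(ray(f,[(200+81/5-.0,175+37/5),(200+127/5,175+41/5),(200+105/5,175+192/5),(200+55/5,175+185/5)],.005),3);print("left",P.tolist(),P.mean(0))
P=np.round(ray(f,[(418,216),(427.5,216),(430.5,247),(420.5,247)],.005),3);print("right",P.tolist(),P.mean(0))
g=lambda x,y:(265+x/6,130+y/6)
print("slab top TL TR BR BL, collar",np.round(ray(f,[g(95,45),g(552,128),g(508,405),g(40,325),g(453,351)],.0425),4).tolist())
print("pen tip",ray(f,[g(275,412)],.005), current_tcp_rot(), R.from_quat(current_tcp_rot()).as_matrix().round(2).tolist(),current_time())
f,T=wrist();print({k:np.round(v,4).tolist() for k,v in f.items() if k!="color"});cv2.imwrite("pics/w0.png",f["color"][:,:,::-1])
E
```

```text
left [[0.612, 0.343, 0.005], [0.61, 0.311, 0.005], [0.508, 0.322, 0.005], [0.511, 0.355, 0.005]] [0.56025 0.33275 0.005  ]
right [[0.517, -0.336, 0.005], [0.518, -0.367, 0.005], [0.415, -0.375, 0.005], [0.414, -0.342, 0.005]] [ 0.466 -0.355  0.005]
slab top TL TR BR BL, collar [[0.7633, 0.1293, 0.0425], [0.7231, -0.125, 0.0425], [0.5671, -0.1015, 0.0425], [0.6044, 0.1554, 0.0425], [0.5962, -0.0712, 0.0425]]
pen tip [[0.56547992 0.02306869 0.005     ]] [ 9.75261023e-01  2.21055201e-01 -1.00671028e-04 -7.24013706e-04] [[0.9, 0.43, -0.0], [0.43, -0.9, 0.0], [0.0, -0.0, -1.0]] 0.15
{'fx': 345.9656, 'fy': 345.9656, 'cx': 275.6121, 'cy': 200.9198, 'hand_eye': [[0.001, 0.9451, 0.3269, 0.0849], [1.0, -0.0012, 0.0003, 0.0005], [0.0006, 0.3269, -0.9451, -0.1419], [0.0, 0.0, 0.0, 1.0]]}
```

View pics/w0.png

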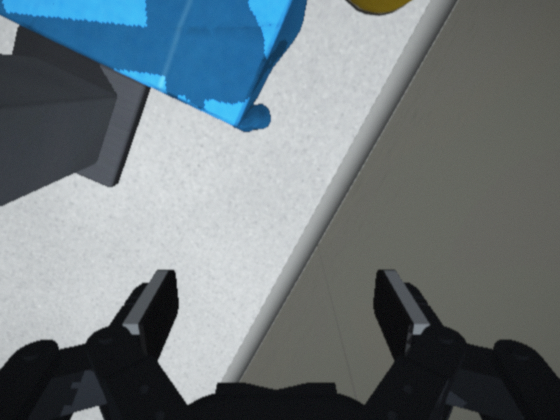

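```bash
python3 - <<'E'
from h import *
import pickle
ims=[]
for i,(x,y) in enumerate([(.5,-.2),(.52,.18)]):
    goto([x,y,.24],down(0)); hold(.2)
    f,T=wrist(); pickle.dump((f,T),open(f"w{i+1}.pkl","wb")); cv2.imwrite(f"pics/w{i+1}.png",f["color"][:,:,::-1])
    print(current_time(),current_position(),current_joints().round(2) if hasattr(current_joints(),'round') else current_joints())
E
```

```text
1.9917 [ 0.49976818 -0.20071741  0.23993203] [-0.48 -0.04  1.65 -0.    1.53  1.09]
3.6583 [0.52029746 0.17911569 0.24001079] [ 0.24 -0.01  1.62 -0.    1.53  1.81]
```

View pics/w1.png

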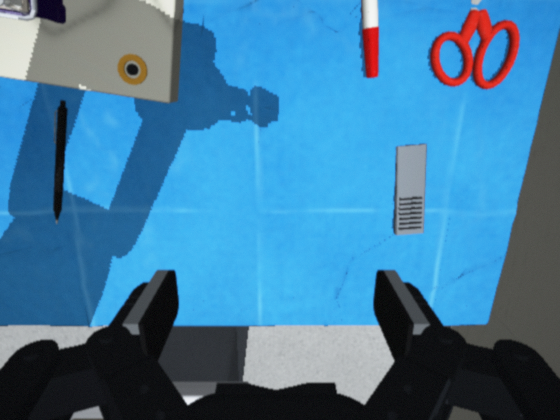

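View pics/w2.png

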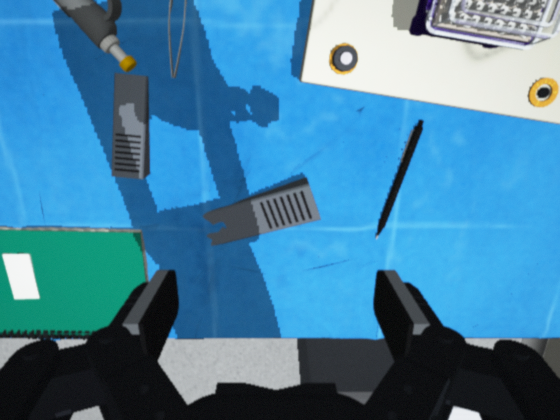

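The left wedge at (130,126) in the second view shows a tall side face, so it is the thick one. The right wedge is flat. The notched one is the larger decoy. I'll enlarge the thick wedge and the collar corner.

```bash
python3 - <<'E'
import cv2,numpy as np
def c(n,x,y,w,h,s):return cv2.resize(cv2.imread(f"pics/{n}.png")[y:y+h,x:x+w],None,fx=s,fy=s,interpolation=cv2.INTER_CUBIC)
A=c("w2",100,65,60,120,5)  #300x600
B=c("w1",100,40,90,70,5) #450x350
C=c("w1",385,135,50,50,5); D=c("w1",385,185,50,50,5)
cv2.imwrite("pics/c3.png",np.hstack([A,np.vstack([B,np.hstack([C,D])[:, :450]])])[:600])
E
```

```text
(no output)
```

View pics/c3.png

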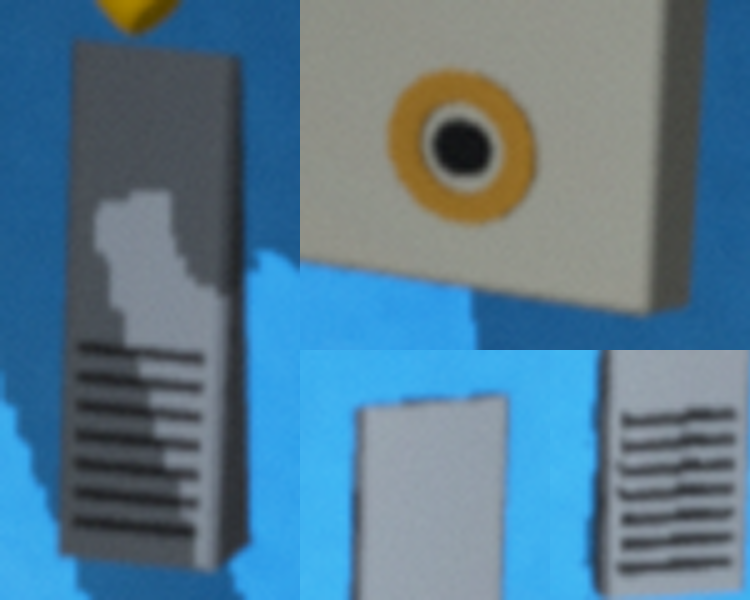

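```bash
python3 - <<'E'
from h import *
import pickle
f1,T1=pickle.load(open("w1.pkl","rb"));f2,T2=pickle.load(open("w2.pkl","rb"))
p=lambda X,Y,ox,oy:((X+.5)/5-.5+ox,(Y+.5)/5-.5+oy)
q=lambda X,Y:p(X,Y,100,65)
N=ray(f2,[q(75,42),q(235,57)],.004,T2);t=ray(f2,[q(62,552),q(215,570)],.024,T2);b=ray(f2,[q(248,545)],0,T2)
print("nose",N.round(4).tolist(),"tail",t.round(4).tolist(),"base",b.round(4))
n,tt=N.mean(0),t.mean(0);d=n-tt;print("len",np.hypot(*d[:2]),"w",np.linalg.norm(N[0]-N[1]),np.linalg.norm(t[0]-t[1]),"yaw",np.degrees(np.arctan2(d[1],d[0])),"ctr",(n+tt)/2)
g=lambda X,Y:p(X-300,Y,100,40)
for z in(.040,.0425,.045):
    c=ray(f1,[g(463,147),g(650,315),(100-.4,40+260/5-.4)],z,T1);bb=ray(f1,[g(688,300)],z-.03,T1)[0]
    c2=ray(f2,[(543,93)],z,T2)[0]
    f=c[2]-c[1];yaw=np.arctan2(f[1],f[0])-np.pi/2
    M=R.from_euler("z",-yaw).as_matrix()
    print(z,c[:2].round(4).tolist(),"bot",bb.round(4),"c w2",c2.round(4),"yaw",np.degrees(yaw),"collar rel corner",(M@(c[0]-c[1])).round(4))
# slab front edge from w2: corner (303,80), and (560,123)
c=ray(f2,[(303,80.5),(559,123)],.0425,T2);f=c[0]-c[1];print(np.degrees(np.arctan2(f[1],f[0]))-90,c)
E
```

```text
nose [[0.6135, 0.3438, 0.004], [0.6106, 0.3114, 0.004]] tail [[0.511, 0.3535, 0.024], [0.507, 0.3213, 0.024]] base [[0.5062 0.3226 0.    ]]
len 0.10354825790868306 w 0.03258277338011446 0.03241287105751191 yaw -5.427900047179592 ctr [0.56050042 0.33248757 0.014     ]
0.04 [[0.5955, -0.0685, 0.04], [0.5656, -0.1, 0.04]] bot [ 0.5668 -0.0993  0.01  ] c w2 [ 0.5948 -0.0735  0.04  ] yaw -8.747218306667257 collar rel corner [0.0248 0.0357 0.    ]
0.0425 [[0.5954, -0.0694, 0.0425], [0.5657, -0.1007, 0.0425]] bot [ 0.567  -0.1     0.0125] c w2 [ 0.5948 -0.0716  0.0425] yaw -8.747218306667257 collar rel corner [0.0246 0.0355 0.    ]
0.045 [[0.5953, -0.0704, 0.045], [0.5658, -0.1015, 0.045]] bot [ 0.5671 -0.1006  0.015 ] c w2 [ 0.5949 -0.0698  0.045 ] yaw -8.747218306667257 collar rel corner [ 0.0244  0.0352 -0.    ]
-8.91573250631886 [[ 0.60604142  0.1533898   0.0425    ]
 [ 0.56723774 -0.09396097  0.0425    ]]
```

```bash
python3 - <<'E'
from h import *
yw=np.radians(-6.0); u=np.array([np.cos(yw),np.sin(yw),0]); c=np.array([.5605,.3325,0])
g=c-u*(.0525-.014)
q=down(yw)
goto(g+[0,0,.12],q); servo_line(g+[0,0,.003],rate=.12); hold(.2)
print("F",current_ft_force(),current_position(),current_time())
gripper_close(60); hold(.3)
print("w",current_gripper_width(),current_finger_force(),current_ft_force(),current_position())
servo_line(g+[0,0,.11],rate=.15); hold(.2)
print("w",current_gripper_width(),current_finger_force(),current_ft_force(),current_time())
# to in front of the slab
ys=np.radians(-8.8);v=np.array([np.cos(ys),np.sin(ys),0]);C=np.array([.5955,-.0705,0])
s=C-v*(.050+.091)
goto(s+[0,0,.11],down(ys)); hold(.2)
print(current_position(),s,current_time(),current_gripper_width())
f,T=wrist(); cv2.imwrite("pics/w3.png",f["color"][:,:,::-1]); import pickle; pickle.dump((f,T),open("w3.pkl","wb"))
E
```

```text
F [-0.22199505 -0.27918222  0.41712705] [0.52283523 0.33691106 0.00399035] 5.7917
w 0.03247543816372297 61.32519258186221 [-0.46572812  0.63276784  4.95433198] [0.52249125 0.33670927 0.00334949]
w 0.03277713845824393 60.87746014818549 [ 0.55598148  0.22911336 -0.57768788] 7.6917
[ 0.45649311 -0.04820395  0.11001267] [ 0.4561598 -0.048929   0.       ] 9.3417 0.03261935329564409
```

View pics/w3.png

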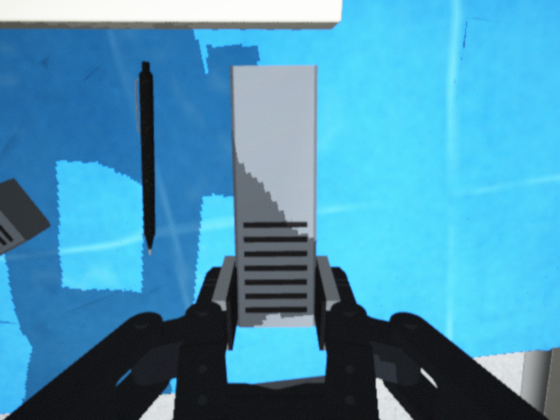

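```bash
python3 - <<'E'
from h import *
import pickle
f,T=pickle.load(open("w3.pkl","rb"))
ys=np.radians(-8.8);v=np.array([np.cos(ys),np.sin(ys),0]);C=np.array([.5955,-.0705,0]);M=R.from_euler("z",-ys).as_matrix()
p=np.array(current_position())
print("nose rel tool",(M@(ray(f,[(232,67),(317,66.5)],.1107,T)-p).T).T.round(4).tolist())
e=ray(f,[(342,23),(5,23.5),(342,0)],.044,T);print("slab edge rel collar",(M@(e-C).T).T.round(4).tolist())
s=C-v*.141
servo_line([*s[:2],.012],rate=.12); servo_line([*s[:2],.0045],rate=.03)
f0=np.array(current_ft_force())
for z in np.arange(.0042,.0024,-.0003):
    servo_line([*s[:2],z],rate=.02); hold(.1); F=np.array(current_ft_force())-f0; print(z,F.round(2))
    if F[2]>2: break
print(current_position(),current_time())
E
```

```text
nose rel tool [[0.0903, 0.0168, 0.0007], [0.0905, -0.0156, 0.0007]]
slab edge rel collar [[-0.0259, -0.0349, 0.044], [-0.0266, 0.1472, 0.044], [-0.015, -0.0342, 0.044]]
0.0042 [-0.67 -0.06  0.2 ]
0.0039 [ 0.38 -0.16 -0.51]
0.0036 [-0.68 -0.36  0.04]
0.0033 [ 0.07 -0.47  0.01]
0.003 [-2.79  0.36  5.67]
[ 0.45621341 -0.04894216  0.00329389] 12.5083
```

```bash
python3 - <<'E'
from h import *
ys=np.radians(-8.8);v=np.array([np.cos(ys),np.sin(ys),0]);C=np.array([.5955,-.0705,0]);s=C-v*.141
at=lambda d:[*(s+v*d)[:2],.0031]
def F():
    a=[]
    for _ in range(4): hold(.02); a.append(current_ft_force())
    return np.mean(a,0)
servo_line(at(.040),rate=.05); b=F(); print("slide",b.round(2),current_time())
d=.040; base=-(b@v)
while d<.095:
    d+=.001 if -(F()@v)-base<3 else .0004
    servo_line(at(d),rate=.01); f=F(); push=-(f@v)
    p=np.array(current_position()); print(round(d*1e3,1),round((p-s)@v*1e3,2),round(push,1),f.round(1)[1:],current_gripper_width().__round__(4),round(current_time(),1))
    if push>19.5 or current_time()>42: break
E
```

```text
slide [-3.37  0.44  5.93] 13.525
41.0 40.24 7.3 [0.7 9.9] 0.0326 13.9
41.4 40.3 10.2 [ 1.5 13.2] 0.0324 14.3
41.8 40.91 7.9 [ 0.6 11.3] 0.0328 14.7
42.2 40.94 11.1 [ 1.3 13.9] 0.0322 15.1
42.6 41.73 8.4 [ 1.3 11.6] 0.033 15.4
43.0 41.75 10.6 [ 1.7 13.3] 0.0327 15.8
43.4 42.56 8.2 [ 1.5 11.2] 0.0327 16.2
43.8 42.53 10.7 [ 1.5 14.1] 0.0327 16.6
44.2 43.33 8.0 [ 1.1 11.1] 0.0325 17.0
44.6 43.34 11.0 [ 1.5 14.1] 0.0331 17.4
45.0 44.18 8.0 [ 1.2 11.1] 0.0327 17.7
45.4 44.17 10.7 [ 1.1 13.8] 0.0326 18.1
45.8 44.94 8.2 [ 1.4 11. ] 0.0325 18.5
46.2 44.97 10.6 [ 1.5 13.5] 0.0329 18.9
46.6 45.75 7.7 [ 0.8 11. ] 0.0324 19.3
47.0 45.73 10.8 [ 1.8 13.9] 0.0329 19.7
47.4 46.55 8.1 [ 0.9 11. ] 0.0327 20.0
47.8 46.52 10.5 [ 1.8 13.7] 0.0325 20.4
48.2 47.35 8.4 [ 1.1 11.2] 0.0322 20.8
48.6 47.35 10.4 [ 1.2 13.6] 0.0333 21.2
49.0 48.15 8.2 [ 1.5 10.8] 0.0329 21.6
49.4 48.16 10.4 [ 1.5 13.7] 0.0329 22.0
49.8 48.98 8.3 [ 1.4 11.3] 0.0327 22.3
50.2 48.97 10.7 [ 1.7 13.5] 0.0329 22.7
50.6 49.78 7.8 [ 1.3 10.9] 0.0325 23.1
51.0 49.75 10.6 [ 1.3 13.5] 0.0325 23.5
51.4 50.56 7.8 [ 1.  10.9] 0.0327 23.9
51.8 
[... 1179 characters left out ...]
 62.63 10.0 [ 1.6 13.2] 0.0327 35.8
64.2 63.46 7.6 [ 1.4 10.2] 0.0326 36.1
64.6 63.44 10.5 [ 1.5 12.8] 0.0326 36.5
65.0 64.22 7.9 [ 1.6 10.9] 0.0328 36.9
65.4 64.22 10.1 [ 1.5 13. ] 0.0326 37.3
65.8 65.03 7.8 [ 1.4 10.4] 0.0325 37.7
66.2 65.05 10.1 [ 1.5 13. ] 0.033 38.1
66.6 65.85 7.8 [ 0.9 10.2] 0.0326 38.4
67.0 65.85 10.3 [ 1.4 12.3] 0.0327 38.8
67.4 66.67 7.7 [ 1.1 10.5] 0.0327 39.2
67.8 66.66 10.2 [ 1.  12.9] 0.0328 39.6
68.2 67.44 7.6 [ 1.2 10.1] 0.0326 40.0
68.6 67.42 9.5 [ 1.2 12.5] 0.0327 40.4
69.0 68.22 7.4 [ 0.9 10.4] 0.0326 40.7
69.4 68.23 9.5 [ 1.4 12.3] 0.0325 41.1
69.8 69.05 7.3 [ 0.7 10.8] 0.0324 41.5
70.2 69.04 9.7 [ 1.5 13.1] 0.0328 41.9
70.6 69.88 7.8 [1.4 9.7] 0.0326 42.3
```

```bash
python3 - <<'E'
from h import *
ys=np.radians(-8.8);v=np.array([np.cos(ys),np.sin(ys),0]);C=np.array([.5955,-.0705,0]);s=C-v*.141
at=lambda d:[*(s+v*d)[:2],.0034]
def F(n=3):
    a=[]
    for _ in range(n): hold(.015); a.append(current_ft_force())
    return np.mean(a,0)
servo_line(at(.0706),rate=.02); b=F(); print("raised",b.round(2),current_time())
d=.0706; push=0
while d<.095:
    d+=.001 if push<8 else .0005
    servo_line(at(d),rate=.03); f=F(); push=-(f@v)
    p=np.array(current_position()); print(round(d*1e3,1),round((p-s)@v*1e3,2),round(push,1),f.round(1)[1:],round(current_time(),2))
    if push>20 or current_time()>54: break
E
```

```text
raised [-2.41  0.69  3.02] 42.575
71.6 71.67 0.8 [0.5 1.7] 42.88
72.6 72.78 0.4 [0.1 0.5] 43.17
73.6 73.75 -0.6 [-0.2 -0.6] 43.48
74.6 74.7 -0.4 [-0.3 -0.3] 43.77
75.6 75.66 -0.4 [-0.2 -0.4] 44.08
76.6 76.66 0.0 [-0.3 -0.7] 44.38
77.6 77.63 0.7 [ 0.  -0.1] 44.67
78.6 78.1 5.1 [0.2 4.1] 44.98
79.6 78.29 10.0 [1.5 9.4] 45.27
80.1 78.25 13.3 [ 1.4 11.7] 45.58
80.6 78.25 15.6 [ 2.3 15.4] 45.88
81.1 78.4 18.2 [ 1.8 16.9] 46.17
81.6 78.4 20.9 [ 2.1 19.7] 46.48
```

```bash
python3 - <<'E'
from h import *
ys=np.radians(-8.8);v=np.array([np.cos(ys),np.sin(ys),0]);C=np.array([.5955,-.0705,0]);s=C-v*.141
def F(n=3):
    a=[]
    for _ in range(n): hold(.015); a.append(current_ft_force())
    return np.mean(a,0)
d=.0816; z=.0034; f=F(); 
for i in range(16):
    z+=float(np.clip(4e-5*(f[2]-1),-.0004,.0006))
    push=-(f@v)
    if abs(f[2])<5: 
        if push>19: break
        d+=float(np.clip((20.5-push)*5e-5,.0002,.0006))
    servo_line([*(s+v*d)[:2],z],rate=.03); f=F()
    p=np.array(current_position()); print(round(d*1e3,1),round(z*1e3,2),p[2].__round__(5),round((p-s)@v*1e3,2),round(-(f@v),1),f.round(1)[1:],round(current_time(),2))
    if -(f@v)>23 or current_time()>52: break
E
```

```text
81.6 4.0 0.00331 78.67 15.9 [ 2.1 11.8] 46.83
81.6 4.43 0.00334 78.69 13.4 [0.9 7.2] 47.12
81.6 4.68 0.00335 78.68 11.7 [1. 4.] 47.42
82.0 4.8 0.00331 78.65 13.8 [1.4 5.9] 47.73
82.0 4.99 0.00334 78.66 12.3 [0.9 3.7] 48.02
82.5 5.1 0.00333 78.7 13.5 [1.1 4.8] 48.33
82.8 5.25 0.00332 78.75 14.8 [1.  4.9] 48.62
83.1 5.41 0.00332 78.78 15.4 [1.2 4.4] 48.92
83.3 5.54 0.00333 78.8 16.1 [2.  4.3] 49.23
83.6 5.68 0.00332 78.79 16.0 [2.3 4.5] 49.52
83.8 5.81 0.00334 78.89 16.4 [1.4 3. ] 49.83
84.0 5.9 0.00331 78.86 17.2 [1.8 3.5] 50.12
84.2 6.0 0.00334 78.91 17.6 [1.5 3.7] 50.42
84.4 6.1 0.00333 78.88 17.9 [1.5 4.8] 50.73
84.6 6.26 0.00335 78.95 17.7 [1.5 2.7] 51.02
84.8 6.33 0.00333 78.94 18.6 [1.5 3.8] 51.33
```

```bash
python3 - <<'E'
from h import *
ys=np.radians(-8.8);v=np.array([np.cos(ys),np.sin(ys),0]);C=np.array([.5955,-.0705,0]);s=C-v*.141
def F(n=3):
    a=[]
    for _ in range(n): hold(.015); a.append(current_ft_force())
    return np.mean(a,0)
d=.0848; z=.00633
for i in range(7):
    f=F(); p=np.array(current_position()); print(round(d*1e3,1),round(z*1e3,2),round((p-s)@v*1e3,2),round(-(f@v),1),f.round(1)[1:],round(current_time(),2))
    if -(f@v)>21.5: break
    d+=.0007; z+=.00035; servo_line([*(s+v*d)[:2],z],rate=.03)
servo_line([*(s+v*(d-.003))[:2],z-.0015],rate=.05); f=F(2); print("unload",f.round(1),((np.array(current_position())-s)@v*1e3).round(2))
gripper_open(); print("open",current_gripper_width(),np.round(current_ft_force(),1),current_position(),current_time())
p=np.array(current_position()); servo_line(p+[0,0,.09],rate=.15)
print(current_time())
f,T=wrist(); cv2.imwrite("pics/w4.png",f["color"][:,:,::-1]); import pickle; pickle.dump((f,T),open("w4.pkl","wb"))
E
```

```text
84.8 6.33 78.98 19.0 [1.9 3.7] 51.38
85.5 6.68 79.11 19.6 [1.8 2.6] 51.67
86.2 7.03 79.17 21.6 [2.1 2.2] 51.98
unload [-12.9   1.3   0.7] 79.2
open 0.08548904016021754 [-0.2 -1.  -0.5] [ 0.53869916 -0.06169148  0.00576961] 52.825
53.575
```

View pics/w4.png

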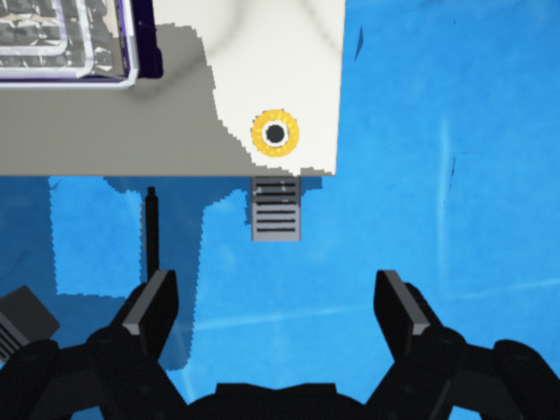

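The wedge sits square under the corner. Its tail is at columns 251–300, centred on 276, and the collar is at 275. The fingers are clear.

```bash
python3 -c "
from plant import *
print(hand_in())"
```

```text
the job is handed in; nothing more can be done
None
```

The thick wedge is jammed under the bolt-less front corner, square and in line with the empty collar, after a firm push of about 21 N; I let go of it, moved clear and handed the job in at about 54 s, though no verdict came back.

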